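# Back off the left-hand strap clamp with its key

### The arm

A 7-joint arm with a two-finger parallel gripper is mounted at the origin on a cart in front of the work surface, level with it; the furniture and walls round the work are solid. World frame = base frame: x ahead of the robot, y to its left, z up, the work surface at z = 0. Lengths are in m, angles in rad, forces in N, time in s.
With the tool pointing down it reaches from about 0.375 to 0.925 m from the base axis. Payload 3.1 kg.
Tool frame: the origin (TCP) lies at the very end of the fingers, on their centre line; the grasp point (between the pads) lies 19 mm behind it (tcp_to_grasp is the distance from the TCP to the grasp point, in m); z points along the fingers, y is the direction in which the jaws open and shut (so a half turn about z gives the same grasp; the last joint's range is limited). The gripper opens to 85 mm and grips with 20 to 120 N. Pads are 22 mm wide; open, the fingers measure 114 mm over their backs; the gripper's body (76 mm by 85 mm) begins 54 mm behind the grasp point. The pads swing forward as they close: fully open they stand 13 mm farther back than shut.
Start: joints at [1.016, 0.383, 0.044, 1.598, -0.018, 1.161, -0.05], TCP at [0.287, -0.583, 0.231] pointing down, gripper open.
Joint ranges: [-2.61, 2.61], [-0.41, 2.15], [-1.48, 1.57], [0, 2.5], [-1.57, 4.71], [0.05, 1.97], [-2.85, 2.85]. Speed limits (rad/s): [2.79, 2.79, 3.14, 3.14, 3.14, 3.14, 3.14].

### API

Orientations are given as a 3x3 rotation matrix whose columns are the frame's x, y, z axes.
In Python, from workcell import state, grab_frame, sign_off, recognise, cut_out, landmark_of, tcp_to_grasp gives the robot as it stands.
- The arm moves only by the tool step_arm, never from a script. Its argument "motion" is a list of rows, each an object of numbers: "ax", "ay", "az": the turn, a rotation vector about the tool's x, y, z in rad; "x", "y", "z": the shift along the tool's x, y, z in m; "grip": the finger opening in m, from 0 to 0.0854. A call has 1 to 20 rows; each row is the pose to reach, as a shift and turn from the pose commanded when the call began, along the tool's axes at that moment; what a row does not reach only later rows make up. A row lasts 1/8 s, in which the tool goes at most 62.5 mm and 10.7 degrees, less where a joint would pass 70% of its speed; a pose out of reach is approached as far as the arm can. A call with a gripper value outside its range is refused whole. The fingers move at their own pace and stop on an object; "force" is the grip in N (left out, the last holds). Time passes only in rows, so rows that repeat a pose let the fingers close. It gives the time, the measured TCP pose, the force and the opening at its end, in the units of the state.
- state(): the state, without advancing time (a new reading comes with each control period).
- grab_frame(name): name is "scene" or "top" or "wrist"; returns a dict with "pixels" (480x640x3 uint8, red, green, blue), "z_map" (480x640 float32, m along the optical axis (not along the pixel's ray), 0 where there is no reading), "K" (3x3 intrinsics, pixels), "R" (3x3) and "t" (3): a world point X has camera coordinates R X + t. Camera axes: x right, y down, z forward; pixel columns grow to the right and rows downward; lengths in m; the calibration is good to about 2 mm. A picture is of the moment at which its call begins.
- sign_off(): hands the job in, once; it reports no verdict.
Trained networks look in the newest picture that a camera, given by its name, has taken for a name from the list of things; names that differ only in an ending like _2 or _b are one class to them, and where a whole thing is asked for, a point or a joint stands for the part that bears it (a point fixed in the world has none). Each returns a list of dicts, best first, with "p" (0 to 1); they miss things now and then, are a little off and sometimes report something else, mostly with a low value. They report only what shows in the picture. A call takes as long as a camera call. They do not tell look-alikes from the thing itself.
- recognise(label, camera): "point" ([x, y, z] in m, in world coordinates, good to about 4 mm: the middle of the surface that is visible of it).
- cut_out(label, camera): "mask" (480x640 bool, what is visible of it).
- landmark_of(label, camera): "point" ([x, y, z] in m, in world coordinates, good to about 4 mm: a listed point, or the origin of a listed thing).
The state is a dict: "time": time; "joints": joint angles; "qvel": joint speeds; "tau": joint torques, N m; "tool_pos": TCP position; "tcp_rot": TCP orientation; "wrist_force": force on the tool from outside, world axes, zero at the start; "ft_torque": the same for the moment, N m; "width": finger opening in m.
Only numpy, scipy, OpenCV 4.12 (cv2) and the standard library are available. Lean on these libraries where they do the work, as an engineer would, in place of code of your own. Each camera call takes 0.05 s, during which the arm holds its last target. There are 200 camera calls.

### The job

Of the two strap clamps, open the one with the left-hand screw, the one with a groove and short lines engraved in its hexagon collar: take the key from its stand, fit it squarely and gently right down over that screw's square head, and unscrew until the strap is all the way up, without forcing it once it is up. Then take the key off and stand it back over the pin of its stand; leave the other clamp and everything else alone.

Things in the scene. Friction and masses are not known exactly. Their poses are not given: they have to be found in the camera images.
- key: loose dark steel clamp key, 76 mm tall, 0.2 kg, upright. Origin: centre of its open lower end, z up. From below: a 32 mm square block 22 mm high with a 17.6 mm square socket through it (22 mm deep, chamfered mouth), a round shank 24 mm across, and a 28 mm square hand grip from z = 40 to 76 mm. All the squares' sides are parallel to the key's x and y.
- key_stand: fixed light wooden block 70x70x25 mm with an upright round steel pin 12 mm across and 20 mm high in the middle of its top; the key stands over the pin at any angle. Origin: centre of the block's underside, z up. The bench's own toggle-clamp fixture (about 0.2 m tall, red lever) stands behind, between stand and clamps: carry the key past in front of it.
- stand_seat (a point): the foot of the stand's pin, on the top of the wooden block (25 mm above the bench): where the key's origin is when the key is put away.
- clamp_lh: fixed strap clamp with the LEFT-HAND screw: a dark groove runs round the middle of its hexagon collar, a short dark line is engraved on its top towards each of the six corners, and a dark cross is engraved on top of its square head. Grey base 116x84x14 mm. Origin: on the screw axis at the base's underside, z up; strap and anvil point to the body's -x. The screw turns about z and does not rise.
- lh_seat (a point): point on the left-hand screw's axis on top of its collar (35 mm over corners), z = 76 mm in clamp_lh: where the key's origin is when fully seated. Fixed, does not turn. Collar and square sit on a rubber bush: it gives 2.5 N per mm downwards, up to 4 mm, and 0.7 N m per rad in twist. Force between key and clamp must stay below 50 N: touch with 4 to 6 N, and ease the twist off before lifting.
- lh_head (a point): centre of the top of the left-hand screw's square head: 16 mm square, 20 mm high (z = 76 to 96 mm), top edge bevelled 1 mm. How the square is turned about z is NOT reported (this point's axes stay fixed) and differs every time; it repeats every 90 degrees. Find it by feel or look: the socket drops on only within about 7 degrees, else it rests on top, 20 mm too high.
- lh_strap (a point): middle of the top of the left-hand strap's front end. Its height in clamp_lh is 50.5 mm down on the anvil, 51.3 to 55.1 mm at the start, 58.4 mm at the hard upper stop. Turning the screw CLOCKWISE seen from above (left-hand thread) raises it 2.55 mm per rad, 1.3 to 2.8 rad in all; anticlockwise lowers it. Free turning takes 0.1 N m, more is the stop. It stays where it is left.
- clamp_rh: the other, fixed strap clamp, of the same shape and size but with an ordinary right-hand screw: plain hexagon collar without lines or groove, plain square head. Not to be turned. Origin as for clamp_lh.
- rh_strap (a point): the same point on the strap of the right-hand clamp; must not move.
- glue_bottle: loose bottle, 47 mm across and 146 mm tall, upright, bystander; origin at the centre of its underside.
- screw_jar: loose jar, 50 mm across and 66 mm tall, upright, bystander; origin at the centre of its underside.
Mind the look-alikes: they are no part of the job. Leave any blue or yellow look-alike of the clamp_lh alone. Leave any blue look-alike of the key alone.

How it is judged:
On the way, in this order (a step that is already met when the one before it is completed fails the run):
1. the key is fully seated on the left-hand screw (horizontal distance between key and lh_seat below 0.004 m and z of key in the frame of lh_seat below 0.005 m), for 0.2 s.
2. with the key on the screw, the left-hand strap is brought to its upper stop (within 0.5 mm) (z of lh_strap in the frame of clamp_lh above 0.0579 m and horizontal distance between key and lh_seat below 0.006 m), for 0.1 s.
At the end, for the whole second after the job is handed in: the left-hand clamp's strap is at its upper stop (within 0.6 mm), and the key stands upright and at rest over the pin of its stand, down on the block (within 4 mm of height, 6 mm sideways) (z of lh_strap in the frame of clamp_lh above 0.0578 m and horizontal distance between key and stand_seat below 0.006 m and z of key in the frame of stand_seat below 0.004 m and angle between key's own z axis and vertical below 0.12 rad and linear speed of key below 0.02 m/s); the robot touches nothing.
It fails at once if the key is forced on the left-hand clamp (50 N or more) (contact force between key and clamp_lh above 50 N).
It fails at once if the left-hand screw is tightened down onto the anvil (z of lh_strap in the frame of clamp_lh below 0.0508 m).
It fails at once if the right-hand clamp is turned (distance of rh_strap from where it was at the start of the episode above 0.001 m).
It fails at once if the key falls over or is dropped on the bench (angle between key's own z axis and vertical above 0.6 rad or height (world z) of key below 0.012 m).
It fails at once if the glue bottle or the jar is pushed away or knocked over (distance of any of glue_bottle, screw_jar from where it was at the start of the episode above 0.02 m or angle between any of glue_bottle, screw_jar's own z axis and vertical above 0.5 rad).
It also fails if it takes over 72 s, if anything falls off the work surface, if the arm or the gripper's body presses on something with over 40 N, if the wrist force passes 120 N, or if a joint passes its speed limit or range.

## Working session

There is one attempt and no reset: what is moved stays moved. The work goes in short steps, Python scripts to look and compute and a tool call to move; the robot and the scene stay as the last step left them, time stands still between calls to the robot, and variables do not carry over. Pictures are saved under pics/ and viewed, about 8 in all and at most 12, crops included, and the job is handed in when it is done.

Besides the shell and the picture viewer there is one more tool, called after "Request:" by a JSON object that holds its "fn" and its "kwargs", one argument or row to a line. step_arm: Moves the arm, as the interface text tells. Its arguments: {"type":"object","properties":{"motion":{"type":"array"},"force":{"type":"number"}},"required":["motion"]}

```bash
ls; mkdir -p pics
python3 - <<'E'
from workcell import *
import cv2,numpy as np
s=state(); print(s['time'],s['tool_pos'],np.round(s['tcp_rot'],3).tolist(),s['width'],tcp_to_grasp)
ims=[]
for c in ["scene","top"]:
    f=grab_frame(c); ims.append(f['pixels'])
    for l in ["key","key_stand","clamp_lh","clamp_rh","glue_bottle","screw_jar"]:
        print(c,l,[(round(d['p'],2),np.round(d['point'],3).tolist()) for d in landmark_of(l,c)][:3])
    for l in ["lh_seat","lh_head","stand_seat","lh_strap"]:
        print(c,l,[(round(d['p'],2),np.round(d['point'],3).tolist()) for d in landmark_of(l,c)][:4])
    cv2.imwrite(f'pics/{c}0.png',ims[-1][:,:,::-1])
E
```

```text
pics
0.0 [ 0.2863113  -0.58249552  0.22987762] [[0.897, 0.441, -0.001], [0.441, -0.897, 0.002], [-0.0, -0.003, -1.0]] 0.08554177944685508 0.0187
scene key [(0.88, [0.442, -0.269, -0.0]), (0.72, [0.484, -0.161, 0.026])]
scene key_stand [(0.91, [0.486, -0.165, -0.002]), (0.48, [0.484, -0.16, 0.024])]
scene clamp_lh [(0.91, [0.34, 0.145, 0.003]), (0.82, [0.504, 0.047, 0.004]), (0.78, [0.427, -0.405, -0.002])]
scene clamp_rh [(0.66, [0.49, 0.274, -0.002])]
scene glue_bottle [(0.9, [0.604, -0.324, -0.004])]
scene screw_jar [(0.88, [0.637, 0.232, 0.001]), (0.17, [0.502, 0.05, 0.079])]
scene lh_seat [(0.87, [0.43, -0.407, 0.078]), (0.81, [0.503, 0.046, 0.078]), (0.8, [0.338, 0.143, 0.077])]
scene lh_head [(0.97, [0.5, 0.046, 0.1]), (0.78, [0.426, -0.412, 0.093]), (0.57, [0.337, 0.148, 0.091])]
scene stand_seat [(0.71, [0.605, -0.323, -0.002]), (0.7, [0.486, -0.163, 0.027])]
scene lh_strap [(0.63, [0.288, 0.147, 0.053]), (0.56, [0.374, -0.417, 0.048]), (0.5, [0.451, 0.053, 0.055])]
top key [(0.59, [0.48, -0.161, 0.027]), (0.53, [0.445, -0.268, 0.007])]
top key_stand [(0.84, [0.481, -0.163, 0.003]), (0.69, [0.454, 0.054, 0.059])]
top clamp_lh [(0.91, [0.338, 0.146, -0.002]), (0.8, [0.505, 0.047, 0.004]), (0.61, [0.425, -0.409, 0.004])]
top clamp_rh [(0.56, [0.495, 0.277, -0.002])]
top glue_bottle [(0.74, [0.608, -0.328, 0.002]), (0.23, [0.635, 0.232, -0.0])]
top screw_jar [(0.65, [0.636, 0.232, -0.0])]
top lh_seat [(0.85, [0.502, 0.044, 0.078]), (0.83, [0.341, 0.144, 0.077]), (0.64, [0.425, -0.41, 0.074])]
top lh_head [(0.68, [0.501, 0.048, 0.096]), (0.59, [0.341, 0.146, 0.097]), (0.57, [0.427, -0.408, 0.095])]
top stand_seat [(0.79, [0.483, -0.163, 0.025])]
top lh_strap [(0.94, [0.455, 0.052, 0.055]), (0.79, [0.376, -0.417, 0.048]), (0.57, [0.44, 0.285, 0.055]), (0.56, [0.292, 0.141, 0.048])]
```

View pics/scene0.png

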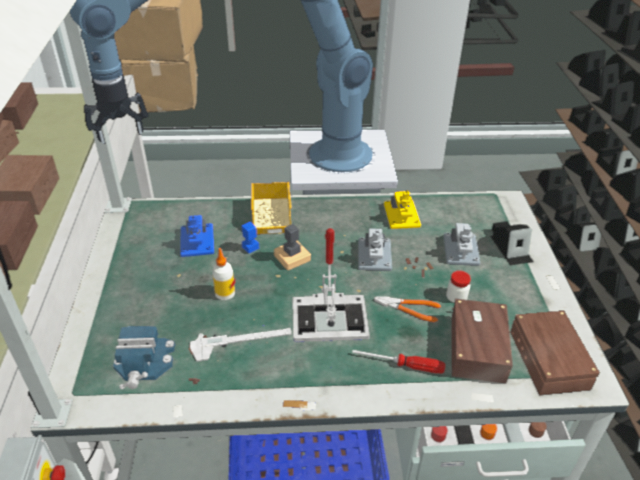

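View pics/top0.png

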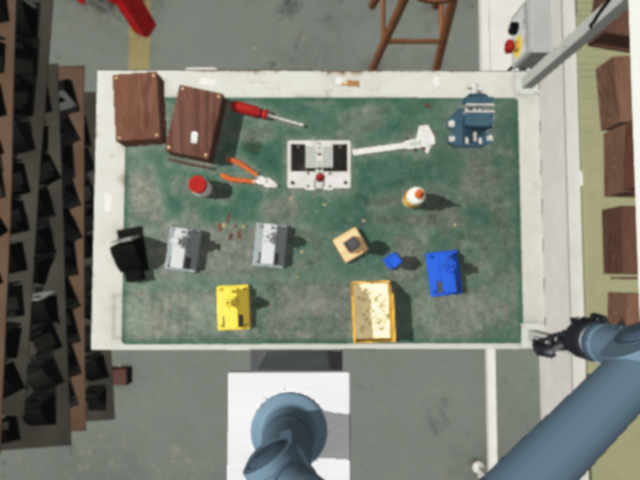

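The scene shows grey clamps at px (375,247) and (462,243), the key on its wooden stand at (292,245), and blue and yellow look-alikes. Top view agrees: grey clamps at (270,245) and (183,250), key at (351,243). I'll use the wrist camera to find which clamp has the groove.

Request:
{"fn": "step_arm", "kwargs": {
  "motion": [
    {"z": -0.06},
    {"x": 0.05, "y": -0.04, "z": -0.09},
    {"x": 0.1, "y": -0.08, "z": -0.09},
    {"x": 0.15, "y": -0.12, "z": -0.09},
    {"x": 0.2, "y": -0.16, "z": -0.09},
    {"x": 0.25, "y": -0.2, "z": -0.09},
    {"x": 0.29, "y": -0.24, "z": -0.09},
    {"x": 0.33, "y": -0.28, "z": -0.09},
    {"x": 0.33, "y": -0.28, "z": -0.09},
    {"x": 0.33, "y": -0.28, "z": -0.09},
    {"x": 0.33, "y": -0.28, "z": -0.09}
  ]
}}

```text
$.motion[0]: bad value
```

```bash
cat > h.py <<'E'
from workcell import *
import cv2,numpy as np
def st():
    s=state(); print('t',round(s['time'],2),'p',np.round(s['tool_pos'],4),'R',np.round(s['tcp_rot'],3).tolist(),'F',np.round(s['wrist_force'],1),'T',np.round(s['ft_torque'],2),'w',round(s['width'],4)); return s
def to(s,p): # world target -> tool shift
    print('shift',np.round(s['tcp_rot'].T@(np.array(p)-s['tool_pos']),4) if hasattr(s['tcp_rot'],'T') else np.round(np.array(s['tcp_rot']).T@(np.array(p)-np.array(s['tool_pos'])),4))
def cloud(f):
    z=f['z_map']; v,u=np.mgrid[:480,:640]; K=f['K']
    P=np.stack([(u-K[0,2])/K[0,0]*z,(v-K[1,2])/K[1,1]*z,z],-1)
    return (P-f['t'])@f['R']
def pix(f,X):
    c=f['R']@np.array(X)+f['t']; return (f['K']@c/c[2])[:2]
def slab(f,c,r,z0,z1):
    "min-area rectangle of points in a height slab near c"
    W=cloud(f); m=(f['z_map']>0)&(np.hypot(W[...,0]-c[0],W[...,1]-c[1])<r)&(W[...,2]>z0)&(W[...,2]<z1)
    P=W[m]; q=cv2.minAreaRect((P[:,:2]*1000).astype(np.float32)); print('n',m.sum(),'z',np.round(np.median(P[:,2]),4),'rect mm',np.round(q[0],1),np.round(q[1],1),'ang',round(q[2],1)); return m,P
E
python3 - <<'E'
from h import *
s=st(); f=grab_frame('wrist'); print(f['K'].round(1).tolist(), 'cam',(-f['R'].T@f['t']).round(3), f['R'].round(2).tolist())
print(pix(f,[.483,-.162,.1]))
cv2.imwrite('pics/w1.png',f['pixels'][:,:,::-1])
slab(f,(.483,-.162),.04,.092,.11); slab(f,(.483,-.162),.06,.018,.03)
E
```

```text
t 1.1 p [ 0.2867 -0.5833  0.2313] R [[0.897, 0.441, -0.0], [0.441, -0.897, 0.0], [-0.0, -0.0, -1.0]] F [0.3 0.3 0.5] T [-0.01 -0.01  0.  ] w 0.0853
[[337.7, 0.0, 320.2], [0.0, 337.7, 239.9], [0.0, 0.0, 1.0]] cam [ 0.352 -0.55   0.374] [[0.44, -0.9, 0.0], [-0.86, -0.42, 0.29], [-0.26, -0.13, -0.96]]
[-229.99981934 -433.21451699]
n 0 z nan rect mm [0. 0.] [0. 0.] ang 0.0
n 0 z nan rect mm [0. 0.] [0. 0.] ang 0.0
  return _methods._mean(a, axis=axis, dtype=dtype,
  ret = ret.dtype.type(ret / rcount)
```

Request:
{"fn": "step_arm", "kwargs": {
  "motion": [
    {"ax": 0, "ay": 0, "az": 0, "x": 0, "y": 0, "z": -0.06, "grip": 0.085},
    {"ax": 0, "ay": 0, "az": 0, "x": 0.05, "y": -0.04, "z": -0.09, "grip": 0.085},
    {"ax": 0, "ay": 0, "az": 0, "x": 0.1, "y": -0.08, "z": -0.09, "grip": 0.085},
    {"ax": 0, "ay": 0, "az": 0, "x": 0.15, "y": -0.12, "z": -0.09, "grip": 0.085},
    {"ax": 0, "ay": 0, "az": 0, "x": 0.2, "y": -0.16, "z": -0.09, "grip": 0.085},
    {"ax": 0, "ay": 0, "az": 0, "x": 0.25, "y": -0.2, "z": -0.09, "grip": 0.085},
    {"ax": 0, "ay": 0, "az": 0, "x": 0.29, "y": -0.24, "z": -0.09, "grip": 0.085},
    {"ax": 0, "ay": 0, "az": 0, "x": 0.33, "y": -0.28, "z": -0.09, "grip": 0.085},
    {"ax": 0, "ay": 0, "az": 0, "x": 0.33, "y": -0.28, "z": -0.09, "grip": 0.085},
    {"ax": 0, "ay": 0, "az": 0, "x": 0.33, "y": -0.28, "z": -0.09, "grip": 0.085},
    {"ax": 0, "ay": 0, "az": 0, "x": 0.33, "y": -0.28, "z": -0.09, "grip": 0.085}
  ]
}}

```text
time: 2.52
tool_pos: [0.4586, -0.1887, 0.3212]
tcp_rot: [[0.899, 0.438, -0.0], [0.438, -0.899, -0.0], [-0.001, 0.0, -1.0]]
wrist_force: [1.2, -0.0, 0.5]
width: 0.0852
```

Run:
```python
from h import *
s=st(); f=grab_frame('wrist')
print(pix(f,[.483,-.162,.1]),pix(f,[.503,.047,.1]))
cv2.imwrite('pics/w1.png',f['pixels'][:,:,::-1])
slab(f,(.483,-.162),.04,.092,.11); slab(f,(.483,-.162),.06,.018,.03)
```

```text
t 2.52 p [ 0.4586 -0.1887  0.3212] R [[0.899, 0.438, -0.0], [0.438, -0.899, -0.0], [-0.001, 0.0, -1.0]] F [ 1.2 -0.   0.5] T [-0.04  0.01  0.07] w 0.0852
[308.13896033 176.14975883] [122.42292401  62.16281194]
n 691 z 0.1012 rect mm [ 484.4 -162.8] [28. 28.] ang 35.0
n 2123 z 0.025 rect mm [ 484.4 -162.9] [70.  70.1] ang 30.2
```

Run:
```python
from h import *
f=grab_frame('wrist'); im=f['pixels'][:,:,::-1]
print(np.round(state()['joints'],3))
slab(f,(.503,.047),.025,.09,.11); 
c=cv2.resize(im[0:150,40:240],None,fx=4,fy=4,interpolation=cv2.INTER_CUBIC)
cv2.imwrite('pics/w1c.png',c)
```

```text
[ 0.567  0.031 -0.265  1.835  0.009  1.277 -0.818]
n 348 z 0.0954 rect mm [501.5  47.4] [17.  16.5] ang 47.0
```

View pics/w1c.png

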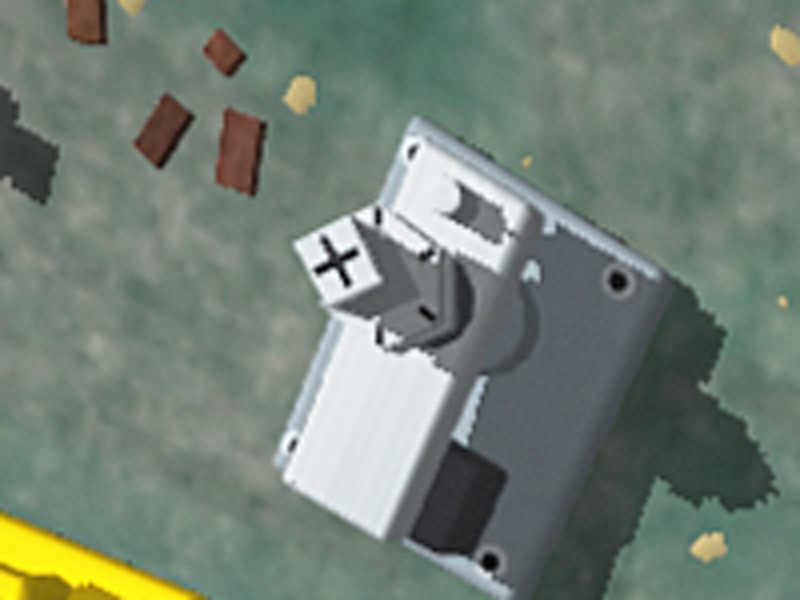

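It's the left-hand one: cross on the head (crop px (335,262)), lines and groove on the collar, at about (0.5015, 0.0474). I'll hover closer to refine its pose.

Request:
{"fn": "step_arm", "kwargs": {
  "motion": [
    {"ax": 0, "ay": 0, "az": 0, "x": 0.024, "y": -0.05, "z": 0, "grip": 0.085},
    {"ax": 0, "ay": 0, "az": 0, "x": 0.048, "y": -0.1, "z": 0.02, "grip": 0.085},
    {"ax": 0, "ay": 0, "az": 0, "x": 0.072, "y": -0.15, "z": 0.04, "grip": 0.085},
    {"ax": 0, "ay": 0, "az": 0, "x": 0.094, "y": -0.193, "z": 0.06, "grip": 0.085},
    {"ax": 0, "ay": 0, "az": 0, "x": 0.094, "y": -0.193, "z": 0.06, "grip": 0.085},
    {"ax": 0, "ay": 0, "az": 0, "x": 0.094, "y": -0.193, "z": 0.06, "grip": 0.085},
    {"ax": 0, "ay": 0, "az": 0, "x": 0.094, "y": -0.193, "z": 0.06, "grip": 0.085}
  ]
}}

```text
time: 3.5
tool_pos: [0.4592, 0.026, 0.2618]
tcp_rot: [[0.899, 0.437, 0.001], [0.437, -0.899, -0.0], [0.001, 0.001, -1.0]]
wrist_force: [0.7, -0.7, 1.2]
width: 0.0849
```

Run:
```python
from h import *
s=st(); f=grab_frame('wrist'); im=f['pixels'][:,:,::-1]
print(pix(f,[.5015,.0474,.096]),pix(f,[.5015,.0474,.0]))
m,P=slab(f,(.5015,.0474),.025,.09,.11)
print(P[:,:2].mean(0))
m2,P2=slab(f,(.5015,.0474),.025,.070,.082)   # collar
mb,Pb=slab(f,(.5015,.0474),.09,.008,.02)   # base
np.savez('lh.npz',**f)
u,v=pix(f,[.5015,.0474,.05]).astype(int)
cv2.imwrite('pics/w2c.png',cv2.resize(im[max(v-75,0):v+75,max(u-100,0):u+100],None,fx=4,fy=4,interpolation=cv2.INTER_CUBIC))
```

```text
t 3.5 p [0.4592 0.026  0.2618] R [[0.899, 0.437, 0.001], [0.437, -0.899, -0.0], [0.001, 0.001, -1.0]] F [ 0.7 -0.7  1.2] T [ 0.01  0.   -0.03] w 0.0849
[319.9127009  167.59418862] [319.83449465 160.74813402]
n 325 z 0.0958 rect mm [501.2  47.7] [16.  15.9] ang 48.2
[0.50145138 0.04780674]
n 569 z 0.0759 rect mm [501.2  47.9] [30.3 34.2] ang 47.5
n 3747 z 0.0141 rect mm [485.8  73. ] [131.6 115.9] ang 84.4
```

View pics/w2c.png

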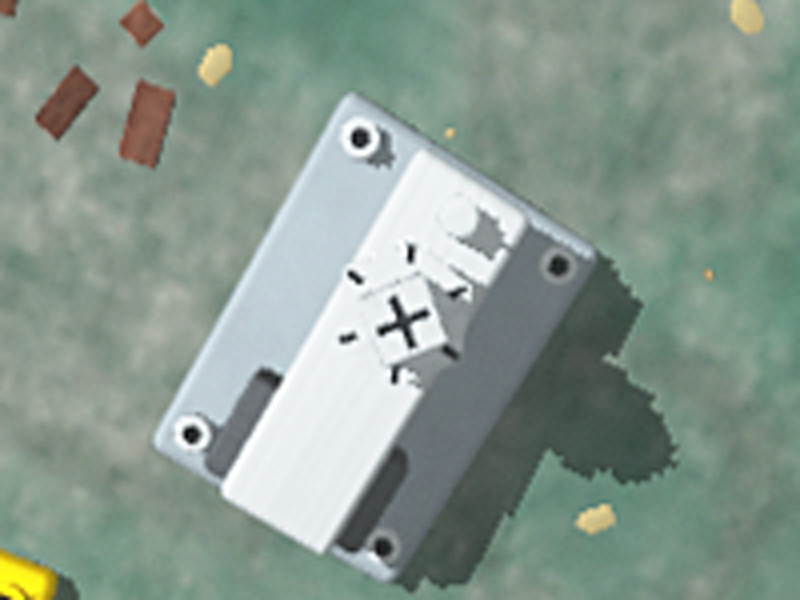

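Request:
{"fn": "step_arm", "kwargs": {
  "motion": [
    {"ax": 0, "ay": 0, "az": -0.18, "x": -0.015, "y": 0.045, "z": 0.0, "grip": 0.085},
    {"ax": 0, "ay": 0, "az": -0.36, "x": -0.03, "y": 0.09, "z": 0.0, "grip": 0.085},
    {"ax": 0, "ay": 0, "az": -0.54, "x": -0.045, "y": 0.135, "z": 0.03, "grip": 0.085},
    {"ax": 0, "ay": 0, "az": -0.72, "x": -0.06, "y": 0.181, "z": 0.06, "grip": 0.085},
    {"ax": 0, "ay": 0, "az": -0.9, "x": -0.06, "y": 0.181, "z": 0.09, "grip": 0.085},
    {"ax": 0, "ay": 0, "az": -1.08, "x": -0.06, "y": 0.181, "z": 0.09, "grip": 0.085},
    {"ax": 0, "ay": 0, "az": -1.26, "x": -0.06, "y": 0.181, "z": 0.09, "grip": 0.085},
    {"ax": 0, "ay": 0, "az": -1.44, "x": -0.06, "y": 0.181, "z": 0.09, "grip": 0.085},
    {"ax": 0, "ay": 0, "az": -1.6, "x": -0.06, "y": 0.181, "z": 0.09, "grip": 0.085},
    {"ax": 0, "ay": 0, "az": -1.728, "x": -0.06, "y": 0.181, "z": 0.09, "grip": 0.085},
    {"ax": 0, "ay": 0, "az": -1.728, "x": -0.06, "y": 0.181, "z": 0.09, "grip": 0.085},
    {"ax": 0, "ay": 0, "az": -1.728, "x": -0.06, "y": 0.181, "z": 0.09, "grip": 0.085},
    {"ax": 0, "ay": 0, "az": -1.728, "x": -0.06, "y": 0.181, "z": 0.09, "grip": 0.085}
  ]
}}

```text
time: 5.18
tool_pos: [0.4846, -0.1611, 0.1714]
tcp_rot: [[-0.575, 0.818, 0.0], [0.818, 0.575, -0.0], [-0.0, 0.0, -1.0]]
wrist_force: [0.1, 0.0, 0.2]
width: 0.085
```

Run:
```python
from h import *
s=st(); print(np.round(s['joints'],3)); R=np.array(s['tcp_rot']); print('xang',np.degrees(np.arctan2(R[1,0],R[0,0])))
f=grab_frame('wrist'); m,P=slab(f,(.4844,-.1628),.03,.09,.11); print(P.mean(0)); slab(f,(.484,-.162),.06,.018,.03)
to(s,(.4844,-.1628,.068))
```

```text
t 5.17 p [ 0.4846 -0.1611  0.1714] R [[-0.575, 0.818, 0.0], [0.818, 0.575, -0.0], [-0.0, 0.0, -1.0]] F [0.1 0.  0.2] T [ 0.02  0.01 -0.01] w 0.085
[ 0.646  0.22  -0.448  1.968  0.114  0.977  0.756]
xang 125.08927742618526
n 1723 z 0.1013 rect mm [ 483.4 -161.6] [28.  27.3] ang 34.8
[ 0.48246153 -0.1603087   0.10087286]
n 3800 z 0.0251 rect mm [ 483.9 -162.3] [70.1 70.4] ang 30.1
shift [-0.0013 -0.0011  0.1034]
```

Request:
{"fn": "step_arm", "kwargs": {
  "motion": [
    {"ax": 0, "ay": 0, "az": 0, "x": -0.0007, "y": -0.0012, "z": 0.04, "grip": 0.085},
    {"ax": 0, "ay": 0, "az": 0, "x": -0.0007, "y": -0.0012, "z": 0.08, "grip": 0.085},
    {"ax": 0, "ay": 0, "az": 0, "x": -0.0007, "y": -0.0012, "z": 0.103, "grip": 0.085},
    {"ax": 0, "ay": 0, "az": 0, "x": -0.0007, "y": -0.0012, "z": 0.103, "grip": 0.06},
    {"ax": 0, "ay": 0, "az": 0, "x": -0.0007, "y": -0.0012, "z": 0.103, "grip": 0.04},
    {"ax": 0, "ay": 0, "az": 0, "x": -0.0007, "y": -0.0012, "z": 0.103, "grip": 0.03},
    {"ax": 0, "ay": 0, "az": 0, "x": -0.0007, "y": -0.0012, "z": 0.103, "grip": 0.02},
    {"ax": 0, "ay": 0, "az": 0, "x": -0.0007, "y": -0.0012, "z": 0.103, "grip": 0.02},
    {"ax": 0, "ay": 0, "az": 0, "x": -0.0007, "y": -0.0012, "z": 0.103, "grip": 0.02},
    {"ax": 0, "ay": 0, "az": 0, "x": -0.0007, "y": -0.0012, "z": 0.103, "grip": 0.02},
    {"ax": 0, "ay": 0, "az": 0, "x": -0.0007, "y": -0.0012, "z": 0.103, "grip": 0.02}
  ],
  "force": 50
}}

```text
time: 6.6
tool_pos: [0.4853, -0.1625, 0.0699]
tcp_rot: [[-0.576, 0.817, 0.003], [0.817, 0.576, -0.001], [-0.002, 0.001, -1.0]]
wrist_force: [-0.1, 0.2, 6.8]
width: 0.0275
```

Run:
```python
from h import *
s=st(); f=grab_frame('wrist'); m,P=slab(f,(.484,-.162),.03,.09,.11); print(P.mean(0))
m,P=slab(f,(.484,-.162),.06,.018,.03)
m,P=slab(f,(.484,-.162),.026,.04,.055)
cv2.imwrite('pics/w3.png',f['pixels'][:,:,::-1])
```

```text
t 6.6 p [ 0.4853 -0.1625  0.0699] R [[-0.576, 0.817, 0.003], [0.817, 0.576, -0.001], [-0.002, 0.001, -1.0]] F [-0.1  0.2  6.8] T [0.   0.18 0.  ] w 0.0275
n 7466 z 0.1013 rect mm [ 484.1 -161.5] [54.9 28.5] ang 36.0
[ 0.48167719 -0.15850361  0.10102127]
n 6870 z 0.0252 rect mm [ 480.8 -157. ] [70.2 58.5] ang 30.2
n 1317 z 0.0473 rect mm [ 478.6 -154.5] [31.8 14.1] ang 35.3
```

View pics/w3.png

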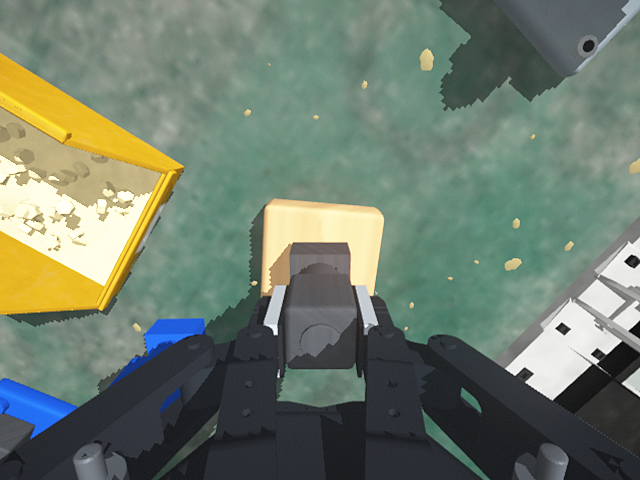

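Wrist view: the key is held centrally between the pads (px (318,320)), with its foot block at (320,255). Lifting and carrying it in front of the fixture, stopping 30 mm short of the head so I can measure both in one picture.

Request:
{"fn": "step_arm", "kwargs": {
  "motion": [
    {"ax": 0, "ay": 0, "az": 0, "x": 0, "y": 0, "z": -0.03, "grip": 0.02},
    {"ax": 0, "ay": 0, "az": 0, "x": 0, "y": 0, "z": -0.07, "grip": 0.02},
    {"ax": 0, "ay": 0, "az": 0, "x": 0.015, "y": 0.0, "z": -0.105, "grip": 0.02},
    {"ax": 0, "ay": 0, "az": -0.05, "x": 0.06, "y": 0.015, "z": -0.105, "grip": 0.02},
    {"ax": 0, "ay": 0, "az": -0.1, "x": 0.103, "y": 0.036, "z": -0.105, "grip": 0.02},
    {"ax": 0, "ay": 0, "az": -0.15, "x": 0.14, "y": 0.065, "z": -0.105, "grip": 0.02},
    {"ax": 0, "ay": 0, "az": -0.2, "x": 0.17, "y": 0.1, "z": -0.105, "grip": 0.02},
    {"ax": 0, "ay": 0, "az": -0.225, "x": 0.15, "y": 0.13, "z": -0.105, "grip": 0.02},
    {"ax": 0, "ay": 0, "az": -0.225, "x": 0.1327, "y": 0.1413, "z": -0.105, "grip": 0.02},
    {"ax": 0, "ay": 0, "az": -0.225, "x": 0.1327, "y": 0.1413, "z": -0.105, "grip": 0.02},
    {"ax": 0, "ay": 0, "az": -0.225, "x": 0.1327, "y": 0.1413, "z": -0.105, "grip": 0.02},
    {"ax": 0, "ay": 0, "az": -0.225, "x": 0.1327, "y": 0.1413, "z": -0.105, "grip": 0.02}
  ],
  "force": 50
}}

```text
time: 8.15
tool_pos: [0.5217, 0.028, 0.1729]
tcp_rot: [[-0.744, 0.668, -0.001], [0.668, 0.744, -0.0], [0.001, -0.001, -1.0]]
wrist_force: [1.1, 0.1, -1.4]
width: 0.0276
```

```bash
cat >> h.py <<'E'
def rel(f,s):
    "tool-frame clouds: print extents of key block top face and head top"
    R=np.array(s['tcp_rot']); W=cloud(f); T=(W-s['tool_pos'])@R; ok=f['z_map']>0
    return W,T,ok
E
python3 - <<'E'
from h import *
s=st(); print(np.round(s['joints'],3)); R=np.array(s['tcp_rot']); print('xang',np.degrees(np.arctan2(R[1,0],R[0,0])))
f=grab_frame('wrist'); W,T,ok=rel(f,s)
def ext(m,n):
    P=T[m]; q=cv2.minAreaRect((P[:,:2]*1000).astype(np.float32)); print(n,m.sum(),'min',(P.min(0)*1000).round(1),'max',(P.max(0)*1000).round(1),'med z',np.round(np.median(P[:,2])*1e3,1),'rect',np.round(q[0],2),np.round(q[1],1),round(q[2],1))
near=ok&(np.hypot(T[...,0],T[...,1])<.03)
ext(near&(abs(T[...,2]-.0225)<.004)&(T[...,0]>.010),'block top')
ext(near&(abs(T[...,2]+.0315)<.004),'grip top')
h=ok&(np.hypot(W[...,0]-.5013,W[...,1]-.0477)<.02)&(abs(W[...,2]-.096)<.004); ext(h,'head'); print(W[h].mean(0))
d=ok&(abs(W[...,2]-.15)<.06)&(W[...,0]>.55); print('lever', W[d].min(0) if d.any() else None)
cv2.imwrite('pics/w4.png',f['pixels'][:,:,::-1])
E
```

```text
t 8.15 p [0.5217 0.028  0.1729] R [[-0.744, 0.668, -0.001], [0.668, 0.744, -0.0], [0.001, -0.001, -1.0]] F [ 1.1  0.1 -1.4] T [-0.01  0.03  0.01] w 0.0276
[ 0.415  0.267 -0.616  1.933  0.183  0.998  0.555]
xang 138.0986338510078
block top 916 min [ 10.  -16.4  18.5] max [17.7 15.2 26.5] med z 22.5 rect [13.84 -0.61] [ 7.7 31.7] 0.0
grip top 5368 min [-12.9 -27.6 -35.5] max [ 15.7  26.9 -27.5] med z -31.5 rect [ 1.71 -0.57] [28.4 54.5] 2.0
head 599 min [21.  -6.8 75.1] max [37.2  8.7 80.9] med z 77.1 rect [29.07  0.93] [15.5 16.2] 89.7
[0.50032726 0.0483521  0.09570133]
lever None
```

View pics/w4.png

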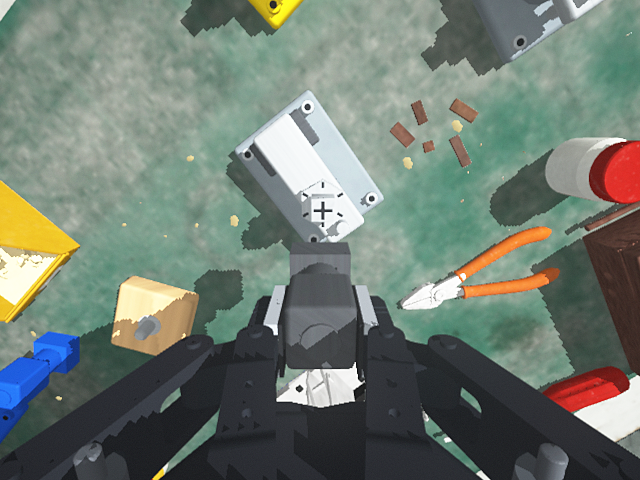

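Picture: the key block (320,258) is in line with the cross-marked head (322,210), squares parallel. In the tool frame the head lies 27.3 mm ahead, 1.5 mm across and 32.6 mm below the key's mouth.

Request:
{"fn": "step_arm", "kwargs": {
  "motion": [
    {"ax": 0, "ay": 0, "az": 0, "x": 0.0273, "y": 0.0015, "z": 0, "grip": 0.02},
    {"ax": 0, "ay": 0, "az": 0, "x": 0.0273, "y": 0.0015, "z": 0.015, "grip": 0.02},
    {"ax": 0, "ay": 0, "az": 0, "x": 0.0273, "y": 0.0015, "z": 0.028, "grip": 0.02},
    {"ax": 0, "ay": 0, "az": 0, "x": 0.0273, "y": 0.0015, "z": 0.03, "grip": 0.02},
    {"ax": 0, "ay": 0, "az": 0, "x": 0.0273, "y": 0.0015, "z": 0.032, "grip": 0.02},
    {"ax": 0, "ay": 0, "az": 0, "x": 0.0273, "y": 0.0015, "z": 0.034, "grip": 0.02},
    {"ax": 0, "ay": 0, "az": 0, "x": 0.0273, "y": 0.0015, "z": 0.036, "grip": 0.02},
    {"ax": 0, "ay": 0, "az": 0, "x": 0.0273, "y": 0.0015, "z": 0.036, "grip": 0.02},
    {"ax": 0, "ay": 0, "az": 0, "x": 0.0273, "y": 0.0015, "z": 0.036, "grip": 0.02}
  ]
}}

```text
time: 9.32
tool_pos: [0.5044, 0.0471, 0.138]
tcp_rot: [[-0.744, 0.668, 0.001], [0.668, 0.744, -0.0], [-0.001, 0.001, -1.0]]
wrist_force: [-0.7, -1.1, 3.2]
width: 0.0276
```

Run:
```python
from h import *
s=st()
```

```text
t 9.32 p [0.5044 0.0471 0.138 ] R [[-0.744, 0.668, 0.001], [0.668, 0.744, -0.0], [-0.001, 0.001, -1.0]] F [-0.7 -1.1  3.2] T [-0.14  0.2  -0.  ] w 0.0276
```

Contact (about 4.6 N) with a sideways push along −y of the tool. I'll shift that way and feel again.

Request:
{"fn": "step_arm", "kwargs": {
  "motion": [
    {"ax": 0, "ay": 0, "az": 0, "x": 0, "y": -0.0004, "z": -0.001, "grip": 0.02},
    {"ax": 0, "ay": 0, "az": 0, "x": 0, "y": -0.0008, "z": -0.001, "grip": 0.02},
    {"ax": 0, "ay": 0, "az": 0, "x": 0, "y": -0.0009, "z": 0, "grip": 0.02},
    {"ax": 0, "ay": 0, "az": 0, "x": 0, "y": -0.0009, "z": 0.001, "grip": 0.02},
    {"ax": 0, "ay": 0, "az": 0, "x": 0, "y": -0.0009, "z": 0.001, "grip": 0.02},
    {"ax": 0, "ay": 0, "az": 0, "x": 0, "y": -0.0009, "z": 0.001, "grip": 0.02}
  ]
}}

```text
time: 10.07
tool_pos: [0.504, 0.0469, 0.1369]
tcp_rot: [[-0.744, 0.668, 0.002], [0.668, 0.744, 0.0], [-0.001, 0.001, -1.0]]
wrist_force: [0.2, 1.0, 5.9]
width: 0.027
```

Run:
```python
from h import *
s=st(); R=np.array(s['tcp_rot']); print('tool F',(R.T@s['wrist_force']).round(2),'tool T',(R.T@s['ft_torque']).round(3))
f=grab_frame('wrist'); W,T,ok=rel(f,s); near=ok&(np.hypot(T[...,0],T[...,1])<.03)
for z in (.0225,-.0315):
    P=T[near&(abs(T[...,2]-z)<.004)&(T[...,0]>.01)]*1e3; print(P.min(0).round(1),P.max(0).round(1),np.median(P[:,2]).round(2))
h=ok&(np.hypot(W[...,0]-.5013,W[...,1]-.0477)<.021)&(abs(W[...,2]-.076)<.006); P=T[h]*1e3; print('collar',h.sum(),P.min(0).round(1),P.max(0).round(1),np.median(P[:,2]).round(2), np.median(W[h][:,2]))
```

```text
t 10.07 p [0.504  0.0469 0.1369] R [[-0.744, 0.668, 0.002], [0.668, 0.744, 0.0], [-0.001, 0.001, -1.0]] F [0.2 1.  5.9] T [ 0.06 -0.16 -0.05] w 0.027
tool F [ 0.46  0.9  -5.87] tool T [-0.152 -0.083  0.054]
[ 10.  -16.5  18.6] [17.7 15.1 26.5] 22.59
[ 10.  -20.7 -35.5] [ 15.8  19.9 -27.5] -30.96
collar 446 [ -6.9 -16.1  61.9] [20.9 13.5 66.8] 64.02 0.0728791206059006
```

The key still rests on the head: the collar is down 3 mm and lies 19.4 mm under the mouth. Measured against the collar, the key is 1.6 mm short in x and 0.6 mm over in y. Lifting slightly and correcting.

Request:
{"fn": "step_arm", "kwargs": {
  "motion": [
    {"ax": 0, "ay": 0, "az": 0, "x": 0, "y": 0, "z": -0.005, "grip": 0.02},
    {"ax": 0, "ay": 0, "az": 0, "x": 0.0016, "y": -0.0006, "z": -0.006, "grip": 0.02},
    {"ax": 0, "ay": 0, "az": 0, "x": 0.0016, "y": -0.0006, "z": -0.006, "grip": 0.02},
    {"ax": 0, "ay": 0, "az": 0, "x": 0.0016, "y": -0.0006, "z": -0.006, "grip": 0.02}
  ]
}}

```text
time: 10.62
tool_pos: [0.5004, 0.047, 0.1414]
tcp_rot: [[-0.744, 0.668, -0.002], [0.668, 0.744, -0.0], [0.001, -0.002, -1.0]]
wrist_force: [-1.2, 0.1, -1.6]
width: 0.0274
```

```bash
cat >> h.py <<'E'
def chk():
    s=st(); R=np.array(s['tcp_rot']); print('tool F',(R.T@s['wrist_force']).round(2),'tool T',(R.T@s['ft_torque']).round(3),'xang',np.degrees(np.arctan2(R[1,0],R[0,0])).round(2),'q7',round(s['joints'][6],3))
    f=grab_frame('wrist'); W,T,ok=rel(f,s); near=ok&(np.hypot(T[...,0],T[...,1])<.03)
    for z in (.0225,-.0315):
        P=T[near&(abs(T[...,2]-z)<.004)&(T[...,0]>.01)]*1e3; print(P.min(0).round(1),P.max(0).round(1),np.median(P[:,2]).round(2))
    h=ok&(np.hypot(W[...,0]-.5013,W[...,1]-.0477)<.021)&(abs(W[...,2]-.076)<.007); P=T[h]*1e3
    if h.any(): print('collar',h.sum(),P.min(0).round(1),P.max(0).round(1),np.median(P[:,2]).round(2), np.median(W[h][:,2]).round(4))
    return s,f,W,T,ok
E
python3 - <<'E'
from h import *
chk()
E
```

```text
t 10.62 p [0.5004 0.047  0.1414] R [[-0.744, 0.668, -0.002], [0.668, 0.744, -0.0], [0.001, -0.002, -1.0]] F [-1.2  0.1 -1.6] T [-0.   -0.09 -0.  ] w 0.0274
tool F [ 0.94 -0.78  1.65] tool T [-0.056 -0.065  0.005] xang 138.08 q7 0.496
[ 10.  -16.5  18.8] [17.6 15.1 26.4] 22.51
[ 10.  -20.8 -35.5] [ 16.   19.8 -27.5] -30.87
collar 331 [ -6.8 -13.3  63.8] [17.9 15.9 72.4] 65.86 0.0756
```

Request:
{"fn": "step_arm", "kwargs": {
  "motion": [
    {"ax": 0, "ay": 0, "az": 0, "x": -0.0012, "y": 0.002, "z": 0, "grip": 0.02},
    {"ax": 0, "ay": 0, "az": 0, "x": -0.0012, "y": 0.002, "z": 0, "grip": 0.02},
    {"ax": 0, "ay": 0, "az": 0, "x": -0.0012, "y": 0.002, "z": 0, "grip": 0.02},
    {"ax": 0, "ay": 0, "az": 0, "x": -0.0012, "y": 0.002, "z": 0, "grip": 0.02},
    {"ax": 0, "ay": 0, "az": 0, "x": -0.0012, "y": 0.002, "z": 0, "grip": 0.02}
  ]
}}

```text
time: 11.3
tool_pos: [0.5038, 0.0479, 0.1423]
tcp_rot: [[-0.744, 0.668, 0.0], [0.668, 0.744, -0.0], [-0.0, 0.0, -1.0]]
wrist_force: [0.2, 0.6, -3.2]
width: 0.0273
```

Run:
```python
from h import *
chk(); chk()
```

```text
t 11.3 p [0.5038 0.0479 0.1423] R [[-0.744, 0.668, 0.0], [0.668, 0.744, -0.0], [-0.0, 0.0, -1.0]] F [ 0.2  0.6 -3.2] T [-0.03  0.02  0.08] w 0.0273
tool F [0.24 0.55 3.17] tool T [ 0.033 -0.008 -0.08 ] xang 138.07 q7 0.493
[ 10.  -16.4  18.5] [17.7 15.2 26.5] 22.59
[ 10.  -20.8 -35.5] [ 15.8  19.9 -27.5] -30.9
collar 482 [ 10.3 -17.   64.5] [20.  13.3 73.3] 66.56 0.0757
t 11.35 p [0.5038 0.0479 0.1423] R [[-0.744, 0.668, 0.0], [0.668, 0.744, 0.0], [-0.0, 0.0, -1.0]] F [ 0.4  0.4 -2.5] T [-0.09 -0.02 -0.04] w 0.0275
tool F [-0.01  0.55  2.53] tool T [ 0.049 -0.077  0.036] xang 138.07 q7 0.493
[ 10.  -16.5  18.6] [17.8 15.1 26.4] 22.55
[ 10.  -20.7 -35.5] [ 15.6  19.9 -27.5] -30.86
collar 484 [ 10.3 -17.   64.3] [20.3 13.  73.2] 66.54 0.0758
```

Request:
{"fn": "step_arm", "kwargs": {
  "motion": [
    {"ax": 0, "ay": 0, "az": 0, "x": 0.0008, "y": -0.0009, "z": 0, "grip": 0.02},
    {"ax": 0, "ay": 0, "az": 0, "x": 0.0008, "y": -0.0009, "z": 0, "grip": 0.02},
    {"ax": 0, "ay": 0, "az": 0, "x": 0.0008, "y": -0.0009, "z": 0, "grip": 0.02},
    {"ax": 0, "ay": 0, "az": 0, "x": 0.0008, "y": -0.0009, "z": 0, "grip": 0.02},
    {"ax": 0, "ay": 0, "az": 0, "x": 0.0008, "y": -0.0009, "z": 0, "grip": 0.02}
  ]
}}

```text
time: 12.02
tool_pos: [0.5026, 0.0477, 0.1423]
tcp_rot: [[-0.744, 0.668, 0.0], [0.668, 0.744, 0.0], [0.0, 0.0, -1.0]]
wrist_force: [-0.3, -0.3, -2.8]
width: 0.0273
```

Run:
```python
from h import *
s,f,W,T,ok=chk()
h=ok&(abs(W[...,2]-.074)<.007)&(np.hypot(W[...,0]-.5013,W[...,1]-.0477)<.021); P=T[h]*1e3
print('x',np.percentile(P[:,0],[50,90,97,99.5]).round(1),'y',np.percentile(P[:,1],[.5,3,97,99.5]).round(1))
cv2.imwrite('pics/w5.png',cv2.resize(f['pixels'][180:330,220:420,::-1],None,fx=4,fy=4,interpolation=cv2.INTER_CUBIC))
```

```text
t 12.03 p [0.5026 0.0477 0.1423] R [[-0.744, 0.668, 0.0], [0.668, 0.744, 0.0], [0.0, 0.0, -1.0]] F [-0.3 -0.3 -2.8] T [ 0.01  0.01 -0.  ] w 0.0273
tool F [ 0.06 -0.4   2.8 ] tool T [0.003 0.015 0.004] xang 138.08 q7 0.494
[ 10.  -16.5  18.5] [17.7 15.1 26.5] 22.53
[ 10.  -20.8 -35.5] [ 15.8  19.9 -27.5] -30.89
collar 428 [ -7.5 -16.1  64.3] [19.  14.2 73.3] 66.51 0.0758
x [13.3 17.2 18.3 19. ] y [-15.7 -14.   12.2  13.9]
```

View pics/w5.png

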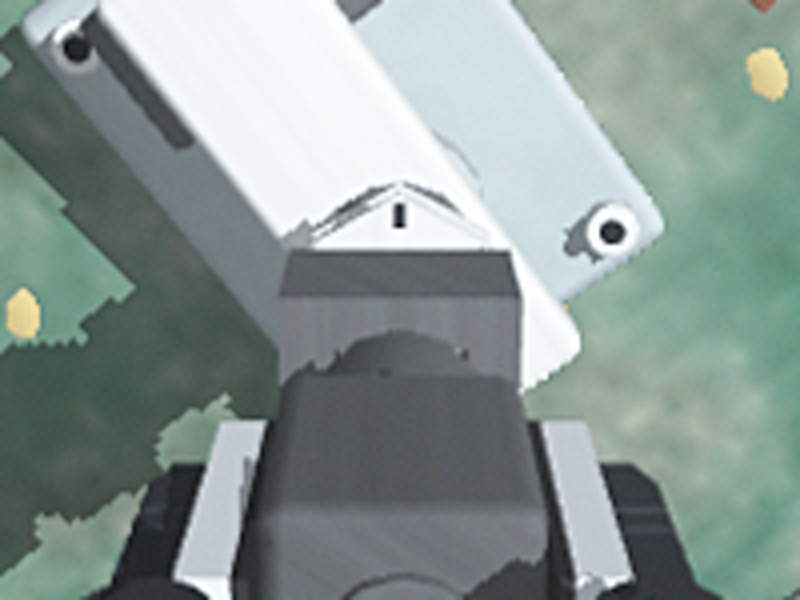

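The engraved line and collar corner (px 400) line up with the block's centre (px 401), and the squares are parallel. Descending gently.

Request:
{"fn": "step_arm", "kwargs": {
  "motion": [
    {"ax": 0, "ay": 0, "az": 0, "x": 0.0, "y": -0.0002, "z": 0.001, "grip": 0.02},
    {"ax": 0, "ay": 0, "az": 0, "x": 0.0, "y": -0.0002, "z": 0.002, "grip": 0.02},
    {"ax": 0, "ay": 0, "az": 0, "x": 0.0, "y": -0.0002, "z": 0.003, "grip": 0.02},
    {"ax": 0, "ay": 0, "az": 0, "x": 0.0, "y": -0.0002, "z": 0.004, "grip": 0.02},
    {"ax": 0, "ay": 0, "az": 0, "x": 0.0, "y": -0.0002, "z": 0.005, "grip": 0.02},
    {"ax": 0, "ay": 0, "az": 0, "x": 0.0, "y": -0.0002, "z": 0.005, "grip": 0.02},
    {"ax": 0, "ay": 0, "az": 0, "x": 0.0, "y": -0.0002, "z": 0.005, "grip": 0.02}
  ]
}}

```text
time: 12.95
tool_pos: [0.5025, 0.0476, 0.1373]
tcp_rot: [[-0.744, 0.668, 0.0], [0.668, 0.744, 0.0], [-0.0, 0.0, -1.0]]
wrist_force: [-0.1, -0.1, -1.8]
width: 0.0271
```

Run:
```python
from h import *
chk()
```

```text
t 12.95 p [0.5025 0.0476 0.1373] R [[-0.744, 0.668, 0.0], [0.668, 0.744, 0.0], [-0.0, 0.0, -1.0]] F [-0.1 -0.1 -1.8] T [-0.01  0.01 -0.02] w 0.0271
tool F [ 0.   -0.11  1.8 ] tool T [ 0.013 -0.001  0.019] xang 138.08 q7 0.489
[ 10.  -16.5  18.7] [17.7 15.1 26.5] 22.58
[ 10.  -20.8 -35.5] [ 15.8  19.8 -27.5] -30.94
collar 336 [ -5.3 -15.1  60. ] [19.3 14.3 68.3] 61.62 0.0757
```

It's on, with no force. Going down 16 mm, then a gentle touch.

Request:
{"fn": "step_arm", "kwargs": {
  "motion": [
    {"ax": 0, "ay": 0, "az": 0, "x": 0.0, "y": 0, "z": 0.003, "grip": 0.02},
    {"ax": 0, "ay": 0, "az": 0, "x": 0.0, "y": 0, "z": 0.006, "grip": 0.02},
    {"ax": 0, "ay": 0, "az": 0, "x": 0.0, "y": 0, "z": 0.009, "grip": 0.02},
    {"ax": 0, "ay": 0, "az": 0, "x": 0.0, "y": 0, "z": 0.012, "grip": 0.02},
    {"ax": 0, "ay": 0, "az": 0, "x": 0.0, "y": 0, "z": 0.014, "grip": 0.02},
    {"ax": 0, "ay": 0, "az": 0, "x": 0.0, "y": 0, "z": 0.016, "grip": 0.02},
    {"ax": 0, "ay": 0, "az": 0, "x": 0.0, "y": 0, "z": 0.0175, "grip": 0.02},
    {"ax": 0, "ay": 0, "az": 0, "x": 0.0, "y": 0, "z": 0.0175, "grip": 0.02},
    {"ax": 0, "ay": 0, "az": 0, "x": 0.0, "y": 0, "z": 0.0175, "grip": 0.02},
    {"ax": 0, "ay": 0, "az": 0, "x": 0.0, "y": 0, "z": 0.0175, "grip": 0.02}
  ]
}}

```text
time: 14.25
tool_pos: [0.5025, 0.0476, 0.1199]
tcp_rot: [[-0.744, 0.668, 0.0], [0.668, 0.744, -0.0], [-0.0, 0.0, -1.0]]
wrist_force: [-0.5, -0.3, -1.0]
width: 0.0276
```

```bash
cat >> h.py <<'E'
def strap(f,W,ok,d=None):
    "front-end height of strap: points near given xy (top-of-strap band)"
    m=ok&(W[...,2]>.045)&(W[...,2]<.064)&(np.hypot(W[...,0]-.46,W[...,1]-.052)<.02); P=W[m]; print('strap z',m.sum(),np.median(P[:,2]).round(4), np.percentile(P[:,2],[10,90]).round(4)) if m.any() else print('no strap')
E
python3 - <<'E'
from h import *
s,f,W,T,ok=chk(); strap(f,W,ok)
f=grab_frame('top'); W=cloud(f); strap(f,W,f['z_map']>0)
E
```

```text
t 14.25 p [0.5025 0.0476 0.1199] R [[-0.744, 0.668, 0.0], [0.668, 0.744, -0.0], [-0.0, 0.0, -1.0]] F [-0.5 -0.3 -1. ] T [-0.03  0.08  0.05] w 0.0276
tool F [ 0.16 -0.54  0.96] tool T [ 0.078  0.043 -0.05 ] xang 138.08 q7 0.471
[ 10.1 -16.5  18.5] [17.8 15.1 26.5] 22.56
[ 10.  -20.7 -35.5] [ 15.9  19.8 -27.5] -30.89
collar 241 [  2.5 -14.2  37. ] [19.5 12.8 50.9] 41.84 0.0781
strap z 2900 0.0524 [0.0514 0.0533]
no strap
```

Request:
{"fn": "step_arm", "kwargs": {
  "motion": [
    {"ax": 0, "ay": 0, "az": 0.0, "x": 0.0, "y": 0, "z": 0.0012, "grip": 0.02},
    {"ax": 0, "ay": 0, "az": 0.15, "x": 0.0, "y": -0.0002, "z": 0.0012, "grip": 0.02},
    {"ax": 0, "ay": 0, "az": 0.3, "x": -0.0001, "y": -0.0004, "z": 0.0012, "grip": 0.02},
    {"ax": 0, "ay": 0, "az": 0.45, "x": 0.0, "y": -0.0006, "z": 0.0012, "grip": 0.02},
    {"ax": 0, "ay": 0, "az": 0.6, "x": 0.0, "y": -0.0007, "z": 0.0012, "grip": 0.02},
    {"ax": 0, "ay": 0, "az": 0.75, "x": 0.0001, "y": -0.0009, "z": 0.0012, "grip": 0.02},
    {"ax": 0, "ay": 0, "az": 0.9, "x": 0.0001, "y": -0.0011, "z": 0.0012, "grip": 0.02},
    {"ax": 0, "ay": 0, "az": 1.05, "x": 0.0003, "y": -0.0012, "z": 0.0012, "grip": 0.02},
    {"ax": 0, "ay": 0, "az": 1.2, "x": 0.0004, "y": -0.0014, "z": 0.0012, "grip": 0.02},
    {"ax": 0, "ay": 0, "az": 1.2, "x": 0.0004, "y": -0.0014, "z": 0.0012, "grip": 0.02},
    {"ax": 0, "ay": 0, "az": 1.2, "x": 0.0004, "y": -0.0014, "z": 0.0012, "grip": 0.02}
  ]
}}

```text
time: 15.72
tool_pos: [0.5021, 0.0474, 0.1191]
tcp_rot: [[0.351, 0.937, 0.002], [0.937, -0.351, 0.001], [0.001, 0.002, -1.0]]
wrist_force: [0.6, 1.1, 1.7]
width: 0.0274
```

Run:
```python
from h import *
s,f,W,T,ok=chk(); strap(f,W,ok)
for c in ('scene','top'):
    f=grab_frame(c); W=cloud(f); m=(f['z_map']>0)&(W[...,2]>.03)&(W[...,2]<.07)&(abs(W[...,0]-.46)<.02)&(abs(W[...,1]-.052)<.03); print(c,m.sum(), W[m].mean(0) if m.any() else '')
```

```text
t 15.72 p [0.5021 0.0474 0.1191] R [[0.351, 0.937, 0.002], [0.937, -0.351, 0.001], [0.001, 0.002, -1.0]] F [0.6 1.1 1.7] T [ 0.28 -0.25  0.1 ] w 0.0274
tool F [ 1.21  0.19 -1.68] tool T [-0.135  0.352 -0.103] xang 69.48 q7 -0.658
[ 10.  -17.1  18.6] [16.7 14.6 26.5] 22.57
[ 10.  -21.3 -35.5] [ 14.7  19.3 -27.5] -30.83
collar 243 [  0.3 -14.4  36.1] [17.7 12.5 49.9] 40.92 0.0782
strap z 2511 0.0547 [0.0537 0.0556]
scene 42 [0.45547872 0.04087364 0.04030386]
top 0
```

Request:
{"fn": "step_arm", "kwargs": {
  "motion": [
    {"ax": 0, "ay": 0, "az": 0.15, "x": -0.0001, "y": -0.0001, "z": 0, "grip": 0.02},
    {"ax": 0, "ay": 0, "az": 0.3, "x": -0.0002, "y": -0.0002, "z": 0, "grip": 0.02},
    {"ax": 0, "ay": 0, "az": 0.45, "x": -0.0003, "y": -0.0003, "z": 0, "grip": 0.02},
    {"ax": 0, "ay": 0, "az": 0.6, "x": -0.0003, "y": -0.0004, "z": 0, "grip": 0.02},
    {"ax": 0, "ay": 0, "az": 0.75, "x": -0.0004, "y": -0.0006, "z": 0, "grip": 0.02},
    {"ax": 0, "ay": 0, "az": 0.9, "x": -0.0004, "y": -0.0007, "z": 0, "grip": 0.02},
    {"ax": 0, "ay": 0, "az": 1.0, "x": -0.0004, "y": -0.0008, "z": 0, "grip": 0.02},
    {"ax": 0, "ay": 0, "az": 1.0, "x": -0.0004, "y": -0.0008, "z": 0, "grip": 0.02}
  ]
}}

```text
time: 16.88
tool_pos: [0.5016, 0.0472, 0.1192]
tcp_rot: [[0.978, 0.21, 0.003], [0.21, -0.978, 0.001], [0.003, -0.0, -1.0]]
wrist_force: [2.6, 0.9, 1.8]
width: 0.027
```

Run:
```python
from h import *
s,f,W,T,ok=chk(); strap(f,W,ok)
```

```text
t 16.88 p [0.5016 0.0472 0.1192] R [[0.978, 0.21, 0.003], [0.21, -0.978, 0.001], [0.003, -0.0, -1.0]] F [2.6 0.9 1.8] T [ 0.3  -0.58  0.11] w 0.027
tool F [ 2.77 -0.28 -1.84] tool T [ 0.17   0.634 -0.114] xang 12.13 q7 -1.611
[ 10.  -16.5  18.5] [15.7 15.2 26.5] 22.64
[ 10.  -20.7 -35.5] [ 13.6  19.6 -27.5] -30.37
collar 258 [  0.3 -14.9  36.2] [17.1 13.6 50.2] 40.97 0.0782
no strap
```

Request:
{"fn": "step_arm", "kwargs": {
  "motion": [
    {"ax": 0, "ay": 0, "az": 0.1, "x": 0.0004, "y": -0.0001, "z": 0, "grip": 0.02},
    {"ax": 0, "ay": 0, "az": 0.2, "x": 0.0005, "y": -0.0001, "z": 0, "grip": 0.02},
    {"ax": 0, "ay": 0, "az": 0.3, "x": 0.0005, "y": -0.0001, "z": 0, "grip": 0.02},
    {"ax": 0, "ay": 0, "az": 0.3, "x": 0.0005, "y": -0.0001, "z": 0, "grip": 0.02}
  ]
}}

```text
time: 17.42
tool_pos: [0.5016, 0.0472, 0.119]
tcp_rot: [[0.996, -0.087, 0.002], [-0.087, -0.996, 0.0], [0.002, -0.001, -1.0]]
wrist_force: [2.4, 1.2, 1.4]
width: 0.0271
```

Run:
```python
from h import *
s,f,W,T,ok=chk(); strap(f,W,ok)
f=grab_frame('top'); W=cloud(f); m=(f['z_map']>0)&(W[...,2]>.03)&(W[...,2]<.07)&(np.hypot(W[...,0]-.45,W[...,1]-.052)<.03); print(m.sum(),np.median(W[m],0) if m.any() else '')
print([(round(d['p'],2),np.round(d['point'],3).tolist()) for d in landmark_of('lh_strap','top')])
```

```text
t 17.43 p [0.5016 0.0472 0.119 ] R [[0.996, -0.087, 0.002], [-0.087, -0.996, 0.0], [0.002, -0.001, -1.0]] F [2.4 1.2 1.4] T [ 0.32 -0.62  0.11] w 0.0271
tool F [ 2.25 -1.38 -1.45] tool T [ 0.378  0.588 -0.105] xang -5.02 q7 -1.897
[ 10.  -16.   18.5] [15.5 15.6 26.5] 22.6
[ 10.  -20.3 -35.5] [ 13.6  20.  -27.5] -30.36
collar 263 [  0.2 -14.7  36. ] [16.6 13.8 49.8] 41.06 0.078
no strap
0 
[(0.86, [0.371, -0.417, 0.047]), (0.73, [0.291, 0.142, 0.047])]
```

Request:
{"fn": "step_arm", "kwargs": {
  "motion": [
    {"ax": 0, "ay": 0, "az": 0.1, "x": 0.0003, "y": 0, "z": 0, "grip": 0.02},
    {"ax": 0, "ay": 0, "az": 0.2, "x": 0.0004, "y": 0, "z": 0, "grip": 0.02},
    {"ax": 0, "ay": 0, "az": 0.2, "x": 0.0004, "y": 0, "z": 0, "grip": 0.02}
  ]
}}

```text
time: 17.95
tool_pos: [0.5016, 0.0471, 0.1188]
tcp_rot: [[0.959, -0.284, 0.001], [-0.284, -0.959, 0.0], [0.001, -0.001, -1.0]]
wrist_force: [2.2, 2.2, 1.4]
width: 0.0273
```

Run:
```python
from h import *
s=st(); print(s['joints'][6])
```

```text
t 17.95 p [0.5016 0.0471 0.1188] R [[0.959, -0.284, 0.001], [-0.284, -0.959, 0.0], [0.001, -0.001, -1.0]] F [2.2 2.2 1.4] T [ 0.46 -0.66  0.11] w 0.0273
-2.0887236184826046
```

Request:
{"fn": "step_arm", "kwargs": {
  "motion": [
    {"ax": 0, "ay": 0, "az": 0.1, "x": 0.0004, "y": -0.0006, "z": 0, "grip": 0.02},
    {"ax": 0, "ay": 0, "az": 0.2, "x": 0.0004, "y": -0.0006, "z": 0, "grip": 0.02},
    {"ax": 0, "ay": 0, "az": 0.2, "x": 0.0004, "y": -0.0006, "z": 0, "grip": 0.02}
  ]
}}

```text
time: 18.32
tool_pos: [0.5016, 0.0473, 0.1186]
tcp_rot: [[0.884, -0.468, -0.0], [-0.468, -0.884, -0.0], [-0.0, 0.0, -1.0]]
wrist_force: [2.1, 1.5, 1.3]
width: 0.0275
```

Run:
```python
from h import *
s,f,W,T,ok=chk(); print(s['joints'][6])
```

```text
t 18.32 p [0.5016 0.0473 0.1186] R [[0.884, -0.468, -0.0], [-0.468, -0.884, -0.0], [-0.0, 0.0, -1.0]] F [2.1 1.5 1.3] T [ 0.24 -0.45  0.2 ] w 0.0275
tool F [ 1.16 -2.33 -1.32] tool T [ 0.42   0.281 -0.201] xang -27.89 q7 -2.28
[ 10.  -15.7  18.6] [15.5 16.  26.5] 22.68
[ 10.  -19.9 -35.5] [ 13.5  20.5 -27.5] -30.31
collar 268 [ -0.5 -14.4  35.6] [16.4 13.9 49. ] 40.59 0.078
-2.2800615472387826
```

Request:
{"fn": "step_arm", "kwargs": {
  "motion": [
    {"ax": 0, "ay": 0, "az": 0.08, "x": 0.0002, "y": -0.0004, "z": 0, "grip": 0.02},
    {"ax": 0, "ay": 0, "az": 0.08, "x": 0.0002, "y": -0.0004, "z": 0, "grip": 0.02},
    {"ax": 0, "ay": 0, "az": 0.08, "x": 0.0002, "y": -0.0004, "z": 0, "grip": 0.02}
  ]
}}

```text
time: 18.75
tool_pos: [0.5017, 0.0473, 0.1185]
tcp_rot: [[0.843, -0.538, -0.001], [-0.538, -0.843, -0.0], [-0.0, 0.001, -1.0]]
wrist_force: [0.7, 0.8, 2.1]
width: 0.0272
```

Run:
```python
from h import *
s=st(); s=st()
```

```text
t 18.75 p [0.5017 0.0473 0.1185] R [[0.843, -0.538, -0.001], [-0.538, -0.843, -0.0], [-0.0, 0.001, -1.0]] F [0.7 0.8 2.1] T [ 0.22 -0.21  0.25] w 0.0272
t 18.75 p [0.5017 0.0473 0.1185] R [[0.843, -0.538, -0.001], [-0.538, -0.843, -0.0], [-0.0, 0.001, -1.0]] F [0.7 0.8 2.1] T [ 0.22 -0.21  0.25] w 0.0272
```

Torque rises at the bush's rate, so the strap is at its stop. Now I ease off the twist.

Request:
{"fn": "step_arm", "kwargs": {
  "motion": [
    {"ax": 0, "ay": 0, "az": -0.15, "x": 0, "y": 0, "z": 0, "grip": 0.02},
    {"ax": 0, "ay": 0, "az": -0.3, "x": 0, "y": 0, "z": 0, "grip": 0.02},
    {"ax": 0, "ay": 0, "az": -0.4, "x": 0, "y": 0, "z": 0, "grip": 0.02},
    {"ax": 0, "ay": 0, "az": -0.4, "x": 0, "y": 0, "z": -0.001, "grip": 0.02},
    {"ax": 0, "ay": 0, "az": -0.4, "x": 0, "y": 0, "z": -0.001, "grip": 0.02}
  ]
}}

```text
time: 19.38
tool_pos: [0.5018, 0.0473, 0.1193]
tcp_rot: [[0.985, -0.171, -0.001], [-0.171, -0.985, -0.0], [-0.001, 0.0, -1.0]]
wrist_force: [1.8, 0.4, -0.1]
width: 0.0273
```

Run:
```python
from h import *
chk()
```

```text
t 19.38 p [0.5018 0.0473 0.1193] R [[0.985, -0.171, -0.001], [-0.171, -0.985, -0.0], [-0.001, 0.0, -1.0]] F [ 1.8  0.4 -0.1] T [ 0.13 -0.38 -0.03] w 0.0273
tool F [ 1.75 -0.71  0.08] tool T [0.196 0.351 0.033] xang -9.84 q7 -1.978
[ 10.  -16.   18.7] [15.6 15.6 26.5] 22.68
[ 10.  -20.2 -35.5] [ 13.4  20.1 -27.5] -30.34
collar 254 [ -0.  -14.7  36.3] [16.6 13.7 50.2] 41.12 0.0782
```

Request:
{"fn": "step_arm", "kwargs": {
  "motion": [
    {"ax": 0, "ay": 0, "az": 0.03, "x": 0.0005, "y": 0, "z": -0.002, "grip": 0.02},
    {"ax": 0, "ay": 0, "az": 0.03, "x": 0.0005, "y": 0, "z": -0.005, "grip": 0.02},
    {"ax": 0, "ay": 0, "az": 0.03, "x": 0.0005, "y": 0, "z": -0.008, "grip": 0.02},
    {"ax": 0, "ay": 0, "az": 0.03, "x": 0.0005, "y": 0, "z": -0.012, "grip": 0.02},
    {"ax": 0, "ay": 0, "az": 0.03, "x": 0.0005, "y": 0, "z": -0.016, "grip": 0.02},
    {"ax": 0, "ay": 0, "az": 0.03, "x": 0.0005, "y": 0, "z": -0.02, "grip": 0.02},
    {"ax": 0, "ay": 0, "az": 0.03, "x": 0.0005, "y": 0, "z": -0.025, "grip": 0.02},
    {"ax": 0, "ay": 0, "az": 0.03, "x": 0.0005, "y": 0, "z": -0.04, "grip": 0.02},
    {"ax": 0, "ay": 0, "az": 0.03, "x": 0.0005, "y": 0, "z": -0.06, "grip": 0.02},
    {"ax": 0, "ay": 0, "az": 0.03, "x": 0.0005, "y": 0, "z": -0.06, "grip": 0.02},
    {"ax": 0, "ay": 0, "az": 0.03, "x": 0.0005, "y": 0, "z": -0.06, "grip": 0.02}
  ]
}}

```text
time: 20.8
tool_pos: [0.5023, 0.0474, 0.1796]
tcp_rot: [[0.98, -0.199, -0.0], [-0.199, -0.98, -0.0], [-0.0, 0.0, -1.0]]
wrist_force: [-0.4, -0.4, -2.7]
width: 0.0274
```

Run:
```python
from h import *
s,f,W,T,ok=chk(); print(s['joints'].round(2) if hasattr(s['joints'],'round') else s['joints'])
h=ok&(np.hypot(W[...,0]-.5013,W[...,1]-.0477)<.02)&(abs(W[...,2]-.096)<.004); P=W[h]; print('head',h.sum(),P.mean(0) if h.any() else '')
strap(f,W,ok)
```

```text
t 20.8 p [0.5023 0.0474 0.1796] R [[0.98, -0.199, -0.0], [-0.199, -0.98, -0.0], [-0.0, 0.0, -1.0]] F [-0.4 -0.4 -2.7] T [-0.04  0.05 -0.05] w 0.0274
tool F [-0.33  0.49  2.75] tool T [-0.044 -0.038  0.045] xang -11.47 q7 -1.985
[ 10.  -16.   18.5] [15.6 15.7 26.5] 22.71
[ 10.  -20.  -35.5] [ 13.4  20.1 -27.5] -30.3
collar 613 [ -3.2 -16.1  96.7] [ 16.2  15.2 110.5] 103.74 0.0758
[ 0.01  0.18 -0.21  1.98  0.04  0.98 -1.98]
head 146 [0.507474   0.0465862  0.09531878]
strap z 1 0.0594 [0.0594 0.0594]
```

Key is off and free. Carrying it back in front of the fixture, with a look at the strap midway.

Request:
{"fn": "step_arm", "kwargs": {
  "motion": [
    {"ax": 0, "ay": 0, "az": -0.13, "x": -0.03, "y": 0.01, "z": -0.01, "grip": 0.02},
    {"ax": 0, "ay": 0, "az": -0.26, "x": -0.04, "y": 0.045, "z": -0.01, "grip": 0.02},
    {"ax": 0, "ay": 0, "az": -0.39, "x": -0.035, "y": 0.08, "z": -0.01, "grip": 0.02},
    {"ax": 0, "ay": 0, "az": -0.52, "x": -0.03, "y": 0.115, "z": -0.01, "grip": 0.02},
    {"ax": 0, "ay": 0, "az": -0.655, "x": -0.03, "y": 0.115, "z": -0.01, "grip": 0.02},
    {"ax": 0, "ay": 0, "az": -0.655, "x": -0.03, "y": 0.115, "z": -0.01, "grip": 0.02},
    {"ax": 0, "ay": 0, "az": -0.655, "x": -0.03, "y": 0.115, "z": -0.01, "grip": 0.02}
  ]
}}

```text
time: 21.72
tool_pos: [0.45, -0.0585, 0.1891]
tcp_rot: [[0.899, 0.439, -0.001], [0.439, -0.899, 0.0], [-0.001, -0.001, -1.0]]
wrist_force: [0.1, -0.1, -1.8]
width: 0.0272
```

Run:
```python
from h import *
s,f,W,T,ok=chk()
g=np.load('lh.npz'); g={k:g[k] for k in g.files}; Wg=cloud(g); og=g['z_map']>0
for n,w,o in (('before',Wg,og),('now',W,ok)):
    m=o&(np.hypot(w[...,0]-.458,w[...,1]-.05)<.012)&(w[...,2]>.03)&(w[...,2]<.07); b=o&(w[...,2]>.008)&(w[...,2]<.02)&(np.hypot(w[...,0]-.50,w[...,1]-.047)<.08)
    print(n,m.sum(),np.median(w[m][:,2]) if m.any() else '', 'base',b.sum(),np.median(w[b][:,2]) if b.any() else '')
for c in ('top','scene'):
    f=grab_frame(c); w=cloud(f); o=f['z_map']>0
    m=o&(np.hypot(w[...,0]-.458,w[...,1]-.05)<.014)&(w[...,2]>.03)&(w[...,2]<.07); print(c,m.sum(),np.median(w[m][:,2]) if m.any() else '',[(round(d['p'],2),np.round(d['point'],3).tolist()) for d in landmark_of('lh_strap',c)])
```

```text
t 21.73 p [ 0.45   -0.0585  0.1891] R [[0.899, 0.439, -0.001], [0.439, -0.899, 0.0], [-0.001, -0.001, -1.0]] F [ 0.1 -0.1 -1.8] T [ 0.02 -0.02  0.  ] w 0.0272
tool F [0.04 0.11 1.77] tool T [ 0.009  0.026 -0.004] xang 26.02 q7 -1.088
[ 10.  -16.7  18.5] [15.7 15.  26.4] 22.66
[ 10.  -20.9 -35.5] [ 13.8  19.6 -27.5] -30.61
collar 993 [ 77.5 -90.3 106.1] [107.6 -55.6 120. ] 113.28 0.0758
before 400 0.05236554245329575 base 3698 0.014140000529950549
now 738 0.05856221076789628 base 5303 0.014076702287428881
top 96 0.05765808361057533 [(0.91, [0.451, 0.052, 0.063]), (0.81, [0.374, -0.417, 0.046]), (0.68, [0.292, 0.141, 0.046])]
scene 32 0.05584598668513173 [(0.72, [0.373, -0.414, 0.05]), (0.68, [0.285, 0.149, 0.052]), (0.55, [0.452, 0.052, 0.061])]
```

Strap top now reads 58.6 mm (52.4 before); it's at the stop. On to the stand.

Request:
{"fn": "step_arm", "kwargs": {
  "motion": [
    {"ax": 0, "ay": 0, "az": 0, "x": -0.02, "y": 0.05, "z": 0, "grip": 0.02},
    {"ax": 0, "ay": 0, "az": 0, "x": -0.0444, "y": 0.109, "z": 0.01, "grip": 0.02},
    {"ax": 0, "ay": 0, "az": 0, "x": -0.0444, "y": 0.109, "z": 0.034, "grip": 0.02},
    {"ax": 0, "ay": 0, "az": 0, "x": -0.0444, "y": 0.109, "z": 0.034, "grip": 0.02},
    {"ax": 0, "ay": 0, "az": 0, "x": -0.0444, "y": 0.109, "z": 0.034, "grip": 0.02},
    {"ax": 0, "ay": 0, "az": 0, "x": -0.0444, "y": 0.109, "z": 0.034, "grip": 0.02}
  ]
}}

```text
time: 22.72
tool_pos: [0.4594, -0.1756, 0.1567]
tcp_rot: [[0.897, 0.441, 0.002], [0.441, -0.897, -0.0], [0.002, 0.001, -1.0]]
wrist_force: [-0.2, -0.6, -2.5]
width: 0.0275
```

Run:
```python
from h import *
s,f,W,T,ok=chk()
h=ok&(np.hypot(W[...,0]-.4842,W[...,1]+.1626)<.015)&(abs(W[...,2]-.045)<.004); P=T[h]*1e3; print('pin top',h.sum(),P.min(0).round(1),P.max(0).round(1),P.mean(0).round(2)); q=cv2.minEnclosingCircle(P[:,:2].astype(np.float32)); print(q)
slab(f,(.4842,-.1626),.06,.018,.03)
```

```text
t 22.73 p [ 0.4594 -0.1756  0.1567] R [[0.897, 0.441, 0.002], [0.441, -0.897, -0.0], [0.002, 0.001, -1.0]] F [-0.2 -0.6 -2.5] T [ 0.02 -0.    0.04] w 0.0275
tool F [-0.42  0.44  2.5 ] tool T [ 0.018  0.009 -0.037] xang 26.2 q7 -0.84
[ 10.  -16.7  18.5] [15.9 15.  26.5] 22.64
[ 10.  -21.  -35.5] [ 13.8  19.6 -27.5] -30.48
collar 1813 [ 120.3 -191.2   73.7] [ 150.3 -164.    87.7] 81.02 0.0757
pin top 180 [ 22.3  -6.2 109.2] [ 33.5   4.6 115.3] [ 28.2   -0.79 112.3 ]
((27.774316787719727, -0.7939106225967407), 5.929227828979492)
n 6878 z 0.0252 rect mm [ 484.1 -162.7] [70.2 70.1] ang 30.2
```

Request:
{"fn": "step_arm", "kwargs": {
  "motion": [
    {"ax": 0, "ay": 0, "az": 0, "x": 0.0282, "y": 0.0, "z": 0, "grip": 0.02},
    {"ax": 0, "ay": 0, "az": 0, "x": 0.0282, "y": 0.0, "z": 0.03, "grip": 0.02},
    {"ax": 0, "ay": 0, "az": 0, "x": 0.0282, "y": 0.0, "z": 0.055, "grip": 0.02},
    {"ax": 0, "ay": 0, "az": 0, "x": 0.0282, "y": 0.0, "z": 0.058, "grip": 0.02},
    {"ax": 0, "ay": 0, "az": 0, "x": 0.0282, "y": 0.0, "z": 0.058, "grip": 0.02},
    {"ax": 0, "ay": 0, "az": 0, "x": 0.0282, "y": 0.0, "z": 0.058, "grip": 0.02},
    {"ax": 0, "ay": 0, "az": 0, "x": 0.0282, "y": 0.0, "z": 0.064, "grip": 0.02},
    {"ax": 0, "ay": 0, "az": 0, "x": 0.0282, "y": 0.0, "z": 0.069, "grip": 0.02},
    {"ax": 0, "ay": 0, "az": 0, "x": 0.0282, "y": 0.0, "z": 0.071, "grip": 0.02},
    {"ax": 0, "ay": 0, "az": 0, "x": 0.0282, "y": 0.0, "z": 0.071, "grip": 0.02}
  ]
}}

```text
time: 24.02
tool_pos: [0.4834, -0.1642, 0.0842]
tcp_rot: [[0.898, 0.439, -0.001], [0.439, -0.898, 0.0], [-0.001, -0.001, -1.0]]
wrist_force: [-0.3, 0.7, -2.2]
width: 0.027
```

Run:
```python
from h import *
chk()
```

```text
t 24.02 p [ 0.4834 -0.1642  0.0842] R [[0.898, 0.439, -0.001], [0.439, -0.898, 0.0], [-0.001, -0.001, -1.0]] F [-0.3  0.7 -2.2] T [ 0.04 -0.02 -0.04] w 0.027
tool F [ 0.02 -0.77  2.17] tool T [0.025 0.036 0.04 ] xang 26.06 q7 -0.888
[ 10.  -16.7  18.5] [15.7 14.9 26.5] 22.64
[ 10.  -21.  -35.5] [ 13.5  19.6 -27.5] -30.51
```

Request:
{"fn": "step_arm", "kwargs": {
  "motion": [
    {"ax": 0, "ay": 0, "az": 0, "x": 0, "y": 0, "z": 0.005, "grip": 0.02},
    {"ax": 0, "ay": 0, "az": 0, "x": 0, "y": 0, "z": 0.01, "grip": 0.02},
    {"ax": 0, "ay": 0, "az": 0, "x": 0, "y": 0, "z": 0.0135, "grip": 0.02},
    {"ax": 0, "ay": 0, "az": 0, "x": 0, "y": 0, "z": 0.0145, "grip": 0.02},
    {"ax": 0, "ay": 0, "az": 0, "x": 0, "y": 0, "z": 0.0145, "grip": 0.02},
    {"ax": 0, "ay": 0, "az": 0, "x": 0, "y": 0, "z": 0.0145, "grip": 0.02}
  ]
}}

```text
time: 24.82
tool_pos: [0.4838, -0.1643, 0.0701]
tcp_rot: [[0.898, 0.439, 0.0], [0.439, -0.898, -0.0], [0.0, 0.0, -1.0]]
wrist_force: [0.1, 0.0, -2.7]
width: 0.0276
```

Run:
```python
from h import *
chk()
```

```text
t 24.82 p [ 0.4838 -0.1643  0.0701] R [[0.898, 0.439, 0.0], [0.439, -0.898, -0.0], [0.0, 0.0, -1.0]] F [ 0.1  0.  -2.7] T [-0.03  0.02 -0.  ] w 0.0276
tool F [0.12 0.04 2.71] tool T [-0.018 -0.033  0.002] xang 26.06 q7 -0.889
[ 10.  -16.6  18.7] [15.8 15.  26.5] 22.59
[ 10.  -21.  -35.5] [ 13.7  19.5 -27.5] -30.56
```

Request:
{"fn": "step_arm", "kwargs": {
  "motion": [
    {"ax": 0, "ay": 0, "az": 0, "x": 0, "y": 0, "z": 0.0006, "grip": 0.02},
    {"ax": 0, "ay": 0, "az": 0, "x": 0, "y": 0, "z": 0.0006, "grip": 0.02},
    {"ax": 0, "ay": 0, "az": 0, "x": 0, "y": 0, "z": 0.0006, "grip": 0.035},
    {"ax": 0, "ay": 0, "az": 0, "x": 0, "y": 0, "z": 0.0006, "grip": 0.06},
    {"ax": 0, "ay": 0, "az": 0, "x": 0, "y": 0, "z": 0.0006, "grip": 0.07},
    {"ax": 0, "ay": 0, "az": 0, "x": 0, "y": 0, "z": 0.0006, "grip": 0.07},
    {"ax": 0, "ay": 0, "az": 0, "x": 0, "y": 0, "z": 0.0006, "grip": 0.07},
    {"ax": 0, "ay": 0, "az": 0, "x": 0, "y": 0, "z": -0.02, "grip": 0.07},
    {"ax": 0, "ay": 0, "az": 0, "x": 0, "y": 0, "z": -0.06, "grip": 0.07},
    {"ax": 0, "ay": 0, "az": 0, "x": 0, "y": 0, "z": -0.12, "grip": 0.07},
    {"ax": 0, "ay": 0, "az": 0, "x": -0.02, "y": 0, "z": -0.18, "grip": 0.07},
    {"ax": 0, "ay": 0, "az": 0, "x": -0.03, "y": 0, "z": -0.21, "grip": 0.07},
    {"ax": 0, "ay": 0, "az": 0, "x": -0.03, "y": 0, "z": -0.21, "grip": 0.07},
    {"ax": 0, "ay": 0, "az": 0, "x": -0.03, "y": 0, "z": -0.21, "grip": 0.07}
  ]
}}

```text
time: 26.62
tool_pos: [0.4561, -0.1769, 0.2788]
tcp_rot: [[0.898, 0.44, -0.002], [0.44, -0.898, 0.001], [-0.001, -0.001, -1.0]]
wrist_force: [-0.3, 0.4, 0.2]
width: 0.0697
```

Run:
```python
from h import *
s=st(); f=grab_frame('wrist'); m,P=slab(f,(.484,-.1627),.035,.09,.11); print(P.mean(0)); slab(f,(.484,-.1627),.06,.018,.03)
w=cloud(f); m=(f['z_map']>0)&(np.hypot(w[...,0]-.458,w[...,1]-.05)<.012)&(w[...,2]>.03)&(w[...,2]<.07); print('strap',m.sum(),np.median(w[m][:,2]) if m.any() else '')
t=grab_frame('top')
for l in ('glue_bottle','screw_jar','rh_strap','clamp_rh'): print(l,[(round(d['p'],2),np.round(d['point'],3).tolist()) for d in landmark_of(l,'top')][:2])
im=f['pixels'][:,:,::-1]; cv2.imwrite('pics/w6.png',im)
```

```text
t 26.62 p [ 0.4561 -0.1769  0.2788] R [[0.898, 0.44, -0.002], [0.44, -0.898, 0.001], [-0.001, -0.001, -1.0]] F [-0.3  0.4  0.2] T [ 0.04 -0.01 -0.04] w 0.0697
n 877 z 0.1013 rect mm [ 483.2 -164.1] [28.  27.6] ang 25.4
[ 0.4837544  -0.16344881  0.10108207]
n 2532 z 0.025 rect mm [ 484.4 -162.8] [70. 70.] ang 30.2
strap 502 0.05832552995683977
glue_bottle [(0.94, [0.61, -0.327, 0.003])]
screw_jar [(0.68, [0.637, 0.234, -0.002]), (0.63, [0.504, 0.046, 0.004])]
rh_strap [(0.85, [0.439, 0.285, 0.057]), (0.26, [0.494, 0.279, -0.0])]
clamp_rh [(0.95, [0.493, 0.277, -0.002]), (0.28, [0.482, -0.165, 0.004])]
```

View pics/w6.png

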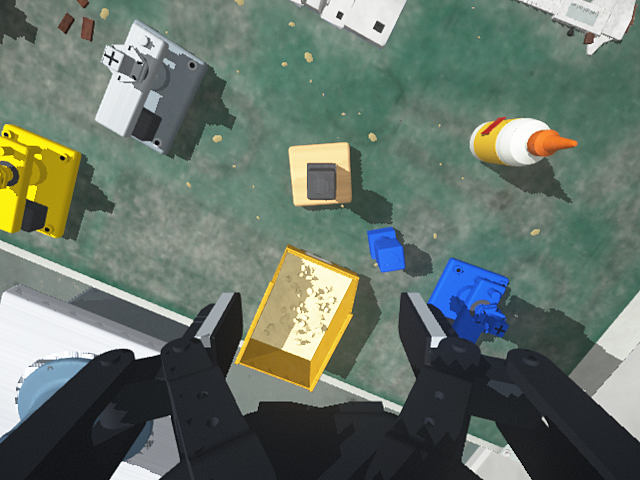

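The key stands upright on its stand at px (321,180), top at 101.3 mm, which means it is fully down and within about 2 mm of the pin. The strap is up and the bystanders are in place.

```bash
python3 -c "
from workcell import *
print(sign_off())"
```

```text
the job is handed in; nothing more can be done
None
```

The left-hand clamp is open, the key is back over its stand's pin, and the job was handed in at about 27 s of the 72 s allowed. No verdict is reported, so what follows is my own measurement.

**What I did:** I identified the clamp by the cross, lines and groove in the wrist picture and took the key from its stand. I then seated it on the screw and turned clockwise about 3.0 rad commanded. At the end the torque rose from about 0.1 to 0.25 N m, at the rubber bush's rate, which I took as the stop. I eased the twist off, lifted the key away and put it back.

**Last checks:**
- **Strap:** its top reads 58.3 to 58.6 mm in the wrist camera, up from 52.4 mm at the start. The upper stop is at 58.4 mm.
- **Strap, other cameras:** the top and scene cameras gave 57.7 and 55.8 mm from few pixels. I trusted the wrist reading.
- **Key:** it stands upright with its top at 101.3 mm, so it is fully down, about 2 mm off the pin's axis. The gripper is clear of everything.
- **Other objects:** bottle, jar and right-hand clamp are where they were, within the detectors' accuracy of about 4 mm. I never touched them.

**What went wrong on the way:**
- The first try at fitting the key landed on top of the square head, because the arm had not settled sideways. It pressed with about 7 N, and after lifting and realigning the key went on without force.
- The key also slid about 2 mm in the grip during the turn, which did no harm.

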